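# Park the printer roller on its ramp stand and bolt it in

## Task

Park the spare printer roller: with the fingertips push it slowly and gently up the ramp, over the crest and into the dip against the upright stop, never letting it get away from you or roll back down. Then push the bolt's black knob fully in, so that the bolt sits behind the roller. Push only - do not grip or lift anything - and leave the desk things lying around the ramp where they are.

Things in the scene. Friction and masses are not known exactly. Their poses are not given: they have to be found in the camera images.
- ramp: Fixed grey ramp stand, 262 mm long, 126 wide. Origin: on the desk (z = 0), on the centre line where the incline begins; x points up the ramp, y to its left. From x = -100 to 0 mm a level landing 6 mm above the desk, open at its low end; from 0 to 110 mm a 9 degree incline. Side rails along the whole length, inner faces at y = +-57 mm, outer +-63 mm, tops 44 mm above the desk.
- seat (a point): Point at (130, 0, 39.7) mm of the ramp's frame: the roller's centre when it rests in the dip against the stop. Past the crest the deck dips by 12 degrees as far as the stop, an upright plate across the end with its face at x = 150 mm and its top 62 mm above the desk.
- crest (a point): Top of the incline, on the centre line of the deck: (110, 0, 23.4) mm of the ramp's frame. The deck falls away on both sides of it.
- roller: Loose black printer roller of hard, polished, slippery plastic (friction about 0.25), 40 mm in diameter, 110 mm long, about 0.25 kg. Origin: its centre; its y axis is the roller's axis. It starts lying across the level landing, centre 26 mm above the desk, and rolls freely: on the incline only the finger behind it holds it; in the dip it stays by itself.
- bolt (a joint): Sliding bolt, m: 0 = out, 0.05 = fully in (starts at 0 to 0.01). Moves in along the ramp's +y, stays where left, takes about 2 N. A 10 mm rod at x = 106 mm, 52 mm above the desk, in a block 64 mm high outside the right (-y) rail (x = 94 to 118, y = -65 to -89 mm). Fully in it ends 20 mm from the centre line, 3 mm behind the parked roller; it goes in only when the roller is in the dip.
- bolt_knob (a point): Centre of the outer face of the bolt's round black knob (28 mm in diameter, 12 mm thick), which faces the ramp's -y: the place to push. At (106, -156 + 1000 x joint value, 52) mm of the ramp's frame.
- stapler: Stapler, 36 x 144 x 50 mm, loose on the desk left of the ramp. Origin: centre of its underside. Leave alone.
- binder_clip: Binder clip, 32 x 23 x 43 mm, loose on the desk left of the landing. Origin: centre of its underside. Leave alone.
- usb_stick: USB stick, 16 x 53 x 8 mm, loose on the desk right of the landing. Origin: centre of its underside. Leave alone.
- calculator: Pocket calculator, 128 x 78 x 16 mm, loose on the desk right of the ramp, near its low end. Origin: centre of its underside. Leave alone.
Mind the look-alikes: they are no part of the job. There is more than one size of the roller; the one meant has the size given above.

How it is judged:
By the outcome, as a careful person would: the job done as asked, in the order asked, and still so for the second after the job is handed in, with the robot touching nothing.
It also fails if it takes over 58 s, if anything falls off the work surface, if the arm or the gripper's body presses on something with over 40 N, if the wrist force passes 120 N, or if a joint passes its speed limit or range.

## Robot

A 6-joint arm with a two-finger parallel gripper is mounted at the origin on a cart in front of the work surface, level with it; the furniture and walls round the work are solid. World frame = base frame: x ahead of the robot, y to its left, z up, the work surface at z = 0. Lengths are in m, angles in degrees, forces in N, time in s.
With the tool pointing down it reaches from about 0.375 to 0.9 m from the base axis. Payload 3.1 kg.
Tool frame: the origin (TCP) lies on the centre line of the jaws, within the pads' length; the fingertips stand 17 mm ahead of it and the grasp point (between the pads) lies 2 mm behind it; z points along the fingers, y is the line along which they close (so a half turn about z gives the same grasp; the last joint's range is limited). The gripper opens to 87 mm and grips with 3 to 60 N. Pads are 19 mm wide; open, the fingers measure 117 mm over their backs; the gripper's body (75 mm by 190 mm) begins 51 mm behind the grasp point.
Start: joints at [54.402, 30.224, 82.088, -0, 67.689, -10.227], TCP at [0.268, 0.565, 0.202] pointing down, gripper open.
Joint ranges: [-176.69, 176.69], [-43.24, 126.21], [12.49, 139.97], [-82, 262], [0, 151.66], [-163.58, 163.58]. Speed limits (degrees/s): [159.86, 159.86, 180, 180, 180, 180].

## Interface

Orientations are given as a 3x3 rotation matrix whose columns are the frame's x, y, z axes.
In Python, from rig import bot, imaging, finder gives the robot as it stands. The module is installed in compiled form; this text tells all that it offers.
- The arm moves only by the tool play_rows, never from a script. Its argument "motion" is a list that holds one entry, the list of rows, each a list of 6 numbers: the shift along the tool's x, y, z in m, then the turn, a rotation vector about the tool's x, y, z in degrees. In form: [[[dx, dy, dz, wx, wy, wz], ...]]. A call has 1 to 8 rows; each row is the pose to reach, as a shift and turn from the pose commanded when the call began, along the tool's axes at that moment; what a row does not reach only later rows make up. A row lasts 1/12 s, in which the tool goes at most 41.7 mm and 7.16 degrees, less where a joint would pass 70% of its speed; a pose out of reach is approached as far as the arm can. A call with a gripper value outside its range is refused whole. "fingers" is the finger opening in m, from 0 to 0.087, set as the call begins (left out, the last holds). The fingers move at their own pace and stop on an object; the grip force is fixed at half the most. Time passes only in rows, so rows that repeat a pose let the fingers close. It gives the time, the measured TCP pose, the force, the opening and the grip force at its end, in the units of the state.
- bot.read_state(): the state, without advancing time (a new reading comes with each control period).
- imaging.capture(name): name is "side" or "top"; returns a dict with "frame" (400x640x3 uint8, red, green, blue), "camera_matrix" (3x3 intrinsics, pixels), "k1" (the pictures are not rectified: a ray, as slopes to the right and down, at radius r is drawn at 1 + k1 r^2 times it, then the intrinsics apply), "R" (3x3) and "t" (3): a world point X has camera coordinates R X + t. Camera axes: x right, y down, z forward; pixel columns grow to the right and rows downward; lengths in m; the calibration is good to about 2 mm. A picture is of the moment at which its call begins. There is no depth.
- bot.hand_in(): hands the job in; it is judged then, once.
Trained networks look in the newest picture that a camera, given by its name, has taken for a name from the list of things; names that differ only in an ending like _2 or _b are one class to them, and where a whole thing is asked for, a point or a joint stands for the part that bears it (a point fixed in the world has none). Each returns a list of dicts, best first, with "confidence" (0 to 1); they miss things now and then, are a little off and sometimes report something else, mostly with a low value. They report only what shows in the picture. A call takes as long as a camera call. They do not tell look-alikes from the thing itself.
- finder.recognise(camera, name): "at" ([x, y, z] in m, in world coordinates, good to about 4 mm: the middle of the surface that is visible of it).
- finder.outline_of(camera, name): "pixels" (400x640 bool, what is visible of it).
The state is a dict: "time_s": time; "joint_positions": joint angles; "qvel": joint speeds; "tau": joint torques, N m; "position": TCP position; "tcp_rot": TCP orientation; "force": force on the tool from outside, world axes, zero at the start; "moment": the same for the moment, N m; "opening": opening from 0.0 (shut) to 1.0 (fully open); "grasp_force": force on a finger pad.
Only numpy, scipy, OpenCV 4.12 (cv2) and the standard library are available. Lean on these libraries where they do the work, as an engineer would, in place of code of your own. Each camera call takes 0.05 s, during which the arm holds its last target. There are 200 camera calls.

## Working session

There is one attempt and no reset: what is moved stays moved. The work goes in short steps, Python scripts to look and compute and a tool call to move; the robot and the scene stay as the last step left them, time stands still between calls to the robot, and variables do not carry over. Pictures are saved under pics/ and viewed, at most 10 in all, crops included, and the job is handed in when it is done.

Besides the shell and the picture viewer there is one more tool, called as name(argument=value, ...) on one line, values as JSON. play_rows: Moves the arm, as the interface text tells. Its arguments: {"type":"object","properties":{"motion":{"type":"array"},"fingers":{"type":"number"}},"required":["motion"]}

```bash
mkdir -p pics; cat > h.py <<'E'
import numpy as np, cv2
from rig import bot, imaging, finder
def ray(c,uv):
    K=np.array(c["camera_matrix"]);R=np.array(c["R"]);t=np.array(c["t"])
    p=cv2.undistortPoints(np.array(uv,float).reshape(-1,1,2),K,np.array([c["k1"],0,0,0,0.])).reshape(-1,2)
    d=np.c_[p,np.ones(len(p))]@R
    return -R.T@t,d
def atz(c,uv,z):
    o,d=ray(c,uv); z=np.asarray(z)
    return o+d*((z-o[2])/d[:,2])[:,None]
def proj(c,X):
    K=np.array(c["camera_matrix"]);R=np.array(c["R"]);t=np.array(c["t"])
    return cv2.projectPoints(np.array(X,float).reshape(-1,1,3),cv2.Rodrigues(R)[0],t,K,np.array([c["k1"],0,0,0,0.]))[0].reshape(-1,2)
E
python3 - <<'E'
from h import *
s=bot.read_state();print({k:np.round(v,3).tolist() for k,v in s.items()})
for n in("side","top"):
    c=imaging.capture(n);cv2.imwrite(f"pics/{n}0.png",c["frame"][:,:,::-1])
    print(n,-np.array(c["R"]).T@c["t"],c["k1"])
    for k in("ramp","roller","bolt_knob","stapler","binder_clip","usb_stick","calculator","crest","seat"):
        try: print(k,[(np.round(r["at"],3).tolist(),round(r["confidence"],2)) for r in finder.recognise(n,k)[:4]])
        except Exception as e: print(k,e)
E
```

```text
{'time_s': 0.0, 'joint_positions': [54.402, 30.279, 82.157, -0.001, 67.685, -10.227], 'qvel': [-0.018, 0.01, 0.039, -0.02, -0.101, 0.017], 'tau': [0.001, -44.004, -17.66, 0.063, 0.058, -0.0], 'position': [0.267, 0.564, 0.201], 'tcp_rot': [[-0.904, 0.428, -0.001], [0.428, 0.904, -0.002], [0.0, -0.002, -1.0]], 'force': [-0.356, -0.571, -0.237], 'moment': [0.004, -0.026, -0.036], 'grasp_force': 0.0, 'opening': 1.002}
side [ 0.37695621 -0.90511207  0.41387827] -0.0297824742447806
ramp [([0.551, 0.037, 0.025], 0.92)]
roller [([0.582, -0.297, 0.05], 0.72), ([0.32, 0.143, 0.022], 0.72), ([0.499, 0.083, 0.04], 0.6)]
bolt_knob []
stapler []
binder_clip []
usb_stick [([0.452, -0.03, 0.005], 0.62)]
calculator [([0.379, -0.118, 0.012], 0.84)]
crest [([0.545, 0.032, 0.022], 0.89)]
seat [([0.552, 0.034, 0.024], 0.92)]
top [0.46024626 0.00335426 1.05743794] 0.049789435796936
ramp [([0.572, 0.053, 0.02], 0.95), ([0.617, 0.186, 0.047], 0.52)]
roller [([0.495, 0.085, 0.041], 0.67), ([0.326, 0.154, 0.028], 0.67), ([0.59, -0.245, 0.047], 0.58)]
bolt_knob [([0.563, -0.09, 0.061], 0.54)]
stapler [([0.621, 0.182, 0.043], 0.72)]
binder_clip [([0.495, 0.213, 0.017], 0.76)]
usb_stick [([0.452, -0.023, 0.009], 0.7)]
calculator [([0.379, -0.102, 0.01], 0.63)]
crest [([0.568, 0.054, 0.02], 0.87)]
seat [([0.575, 0.052, 0.015], 0.69)]
```

View pics/top0.png

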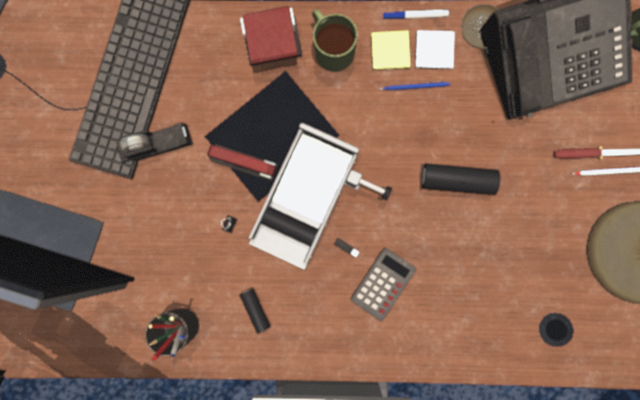

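View pics/side0.png

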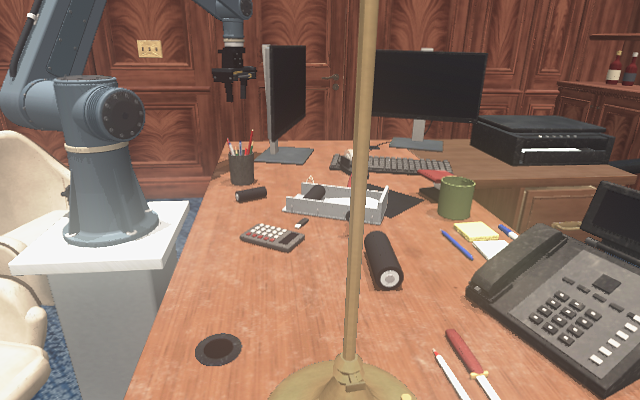

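The top view shows the ramp centred near (304,196), rising towards the upper right, with its low end near (280,250). The target roller is on the landing at about (289,227), the bolt knob at (387,193), and the look-alike rollers at (255,310) and (460,178). The side view agrees; the lamp post partly hides the bolt.

```bash
python3 - <<'E'
from h import *
from scipy.optimize import minimize
c=imaging.capture("top");f=c["frame"]
cr=cv2.resize(f[115:275,235:400],None,fx=3.6,fy=3.6,interpolation=cv2.INTER_CUBIC)
m=np.array(finder.outline_of("top","ramp")[0]["pixels"])
r=finder.outline_of("top","roller")
for o in r: 
    p=np.argwhere(o["pixels"]);print("roller",o["confidence"],p.mean(0)[::-1],len(p),cv2.minAreaRect(p[:,::-1].astype(np.float32)))
k=finder.outline_of("top","bolt_knob")
for o in k: 
    p=np.argwhere(o["pixels"]);print("knob",o["confidence"],p.mean(0)[::-1],len(p))
# fit: silhouette of the ramp solid outline
B=[]
for x,zt in((-100,44),(150,44),(162,44)):
    for y in(-63,63):
        for z in(0,zt):B.append((x,y,z))
for y in(-57,57):B.append((150,y,62));B.append((162,y,62))
B=np.array(B)/1000.
m=m.astype(np.uint8);print(m.sum())
def W(p,P):
    ct,st=np.cos(p[2]),np.sin(p[2]);return np.c_[p[0]+ct*P[:,0]-st*P[:,1],p[1]+st*P[:,0]+ct*P[:,1],P[:,2]]
# bolt excluded: cut pixels via opening
m2=cv2.morphologyEx(m,cv2.MORPH_OPEN,np.ones((25,25)))
def cost(p):
    h=cv2.convexHull(proj(c,W(p,B)).astype(np.float32))
    im=np.zeros(m.shape,np.uint8);cv2.fillConvexPoly(im,np.round(h*16).astype(np.int32),1,shift=4)
    return float((im!=mm).sum())
for mm in(m,m2):
    b=min((minimize(cost,[.5+dx,.08,-.45+a],method="Nelder-Mead",options=dict(initial_simplex=np.array([.5+dx,.08,-.45+a])+np.array([[0,0,0],[.02,0,0],[0,.02,0],[0,0,.1]]),xatol=1e-4,fatol=.5)) for dx in(-.02,0,.02) for a in(-.1,0,.1)),key=lambda r:r.fun)
    print(b.x,np.degrees(b.x[2]),b.fun)
np.save("ramp.npy",b.x)
print("bolt knob px",proj(c,W(b.x,np.array([[.106,-.156,.052],[.106,-.150,.052]]))))
for q in [(-100,63,44),(-100,-63,44),(162,63,44),(162,-63,44),(150,-57,62),(150,57,62)]:
    u=(proj(c,W(b.x,np.array([q])/1000.))[0]-[235,115]+.5)*3.6
    cv2.circle(cr,tuple(int(v) for v in u),3,(255,0,0),1)
cv2.imwrite("pics/crop1.png",cr[:,:,::-1])
E
```

```text
roller 0.82 [460.48739919 179.08417339] 1984 ((460.5816955566406, 179.115234375), (77.77703094482422, 25.920570373535156), 5.273896217346191)
roller 0.72 [289.14722222 226.52962963] 1080 ((289.05767822265625, 226.2115478515625), (56.03174591064453, 20.40544891357422), 25.34617805480957)
roller 0.63 [254.45757576 310.23333333] 660 ((254.7737579345703, 310.372314453125), (43.61761474609375, 16.190471649169922), 64.98310852050781)
knob 0.53 [376.69868996 188.62008734] 229
7960
[ 0.52087894  0.07464189 -0.41458832] -23.754160902031092 1815.0
[ 0.55497854  0.05879496 -0.39974676] -22.90380223498179 3415.0
bolt knob px [[398.5384523  175.2402913 ]
 [395.70164469 174.03328506]]
```

View pics/crop1.png

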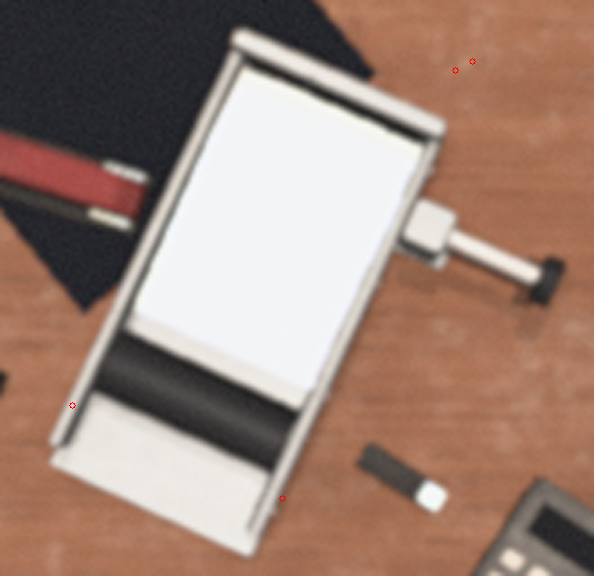

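The crop shows the mask fit was wrong because the roller is cut out of the mask. I'll fit the ramp from corner points read off the crop: stop edge (233,47)–(436,140), low end (52,461)–(250,556), knob face about (556,284).

```bash
cat >> h.py <<'E'
def W(p,P):
    P=np.atleast_2d(P)/1000.;ct,st=np.cos(p[2]),np.sin(p[2]);return np.c_[p[0]+ct*P[:,0]-st*P[:,1],p[1]+st*P[:,0]+ct*P[:,1],P[:,2]]
E
python3 - <<'E'
from h import *
from scipy.optimize import least_squares
c=imaging.capture("top");f=c["frame"]
P=np.array([(150,63,62),(150,-63,62),(-100,63,3),(-100,-63,3)]);U=np.array([(233,47),(436,140),(52,461),(250,556)])/3.6+[234.5,114.5]
s=least_squares(lambda p:(proj(c,W(p,P))-U).ravel(),[.5,.08,-.45]);p=s.x
print(p,np.degrees(p[2]),s.fun.reshape(-1,2).round(2))
np.save("ramp.npy",p)
def inv(X):
    ct,st=np.cos(p[2]),np.sin(p[2]);d=X-[p[0],p[1],0];return np.c_[ct*d[:,0]+st*d[:,1],-st*d[:,0]+ct*d[:,1],d[:,2]]*1000
print("knob local",inv(atz(c,np.array([(556,284)])/3.6+[234.5,114.5],.052)))
print("roller silhouette centre",inv(atz(c,[(289.1,226.4)],.030)))
# roller edges in crop (lower, upper edge mid)
print("edges",inv(atz(c,np.array([(184,430),(212,370)])/3.6+[234.5,114.5],.026)))
cr=cv2.resize(f[115:275,235:400],None,fx=3.6,fy=3.6,interpolation=cv2.INTER_CUBIC)
L=[(x,y,44) for x in(-100,150) for y in(-63,-57,57,63)]+[(150,y,62) for y in(-63,63)]+[(106,-156,52),(94,-65,64),(118,-65,64),(94,-89,64),(118,-89,64),(110,-57,23.4),(110,57,23.4)]
for u in proj(c,W(p,L)): cv2.circle(cr,tuple(int(v) for v in (u-[234.5,114.5])*3.6),3,(255,0,0),1)
cv2.imwrite("pics/crop2.png",cr[:,:,::-1])
# same on side
c=imaging.capture("side");f=c["frame"];L+= [(x,y,0) for x in(-100,150) for y in(-63,63)]
x0,y0=270,165;cr=cv2.resize(f[y0:y0+75,x0:x0+140],None,fx=5,fy=5,interpolation=cv2.INTER_CUBIC)
for u in proj(c,W(p,L)): cv2.circle(cr,tuple(int(v) for v in (u-[x0-.5,y0-.5])*5),3,(255,0,0),1)
cv2.imwrite("pics/crop3.png",cr[:,:,::-1])
E
python3 -c "
import cv2,numpy as np
a=cv2.imread('pics/crop2.png');b=cv2.imread('pics/crop3.png')
a=cv2.resize(a,None,fx=.36/.6*.9,fy=.36/.6*.9) if 0 else a
print(a.shape,b.shape)"
```

```text
[ 0.52158387  0.07517968 -0.42338762] -24.258323902362086 [[-0.86 -0.58]
 [ 1.2   0.18]
 [-0.55  0.29]
 [ 0.18  0.1 ]]
knob local [[ 106.48594209 -152.41901971   52.        ]]
roller silhouette centre [[-34.32497828  -0.6797487   30.        ]]
edges [[-50.95066996  -0.41665032  26.        ]
 [-14.17936622  -0.3530088   26.        ]]
(576, 594, 3) (375, 700, 3)
```

View pics/crop2.png

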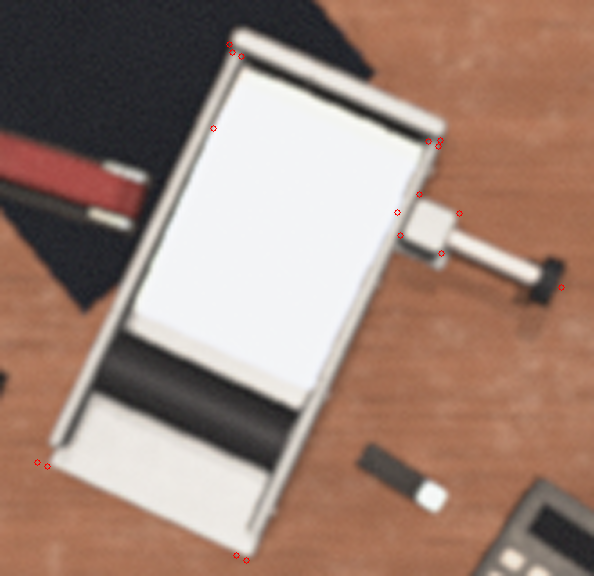

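View pics/crop3.png

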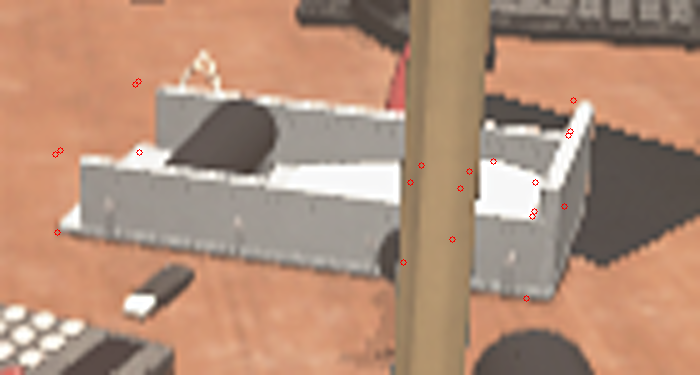

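Crop 2 shows the model corners within about 2 mm on the stop, block (430,230) and knob (556,284). Crop 3 shows the side view agreeing: stop top near (575,103), low bottom corner at (60,232). A monitor stands near the start pose, so I'll locate it before moving.

```bash
python3 - <<'E'
from h import *
p=np.load("ramp.npy")
t=imaging.capture("top");s=imaging.capture("side")
def tri(a,b):
    o1,d1=ray(t,[a]);o2,d2=ray(s,[b]);A=np.c_[d1[0],-d2[0]];k=np.linalg.lstsq(A,o2-o1,rcond=None)[0]
    x,y=o1+d1[0]*k[0],o2+d2[0]*k[1];return ((x+y)/2).round(3),np.linalg.norm(x-y).round(3)
for b in((305,46),(306,130),(263,45)):print("screen tip",tri((132,278),b))
print("base top-view",atz(t,[(0,190),(103,225),(70,310)],.0).round(3).tolist())
print("base side",atz(s,[(255,162),(310,150),(285,163)],.0).round(3).tolist())
print("gripper px side",proj(s,[[.268,.565,.185]]), "pencils cup",atz(t,[(165,330)],.1).round(3))
for L in((-75.5,0,120),(-75.5,0,32),(106,-170,57)):print(L,W(p,L).round(4))
E
```

```text
screen tip (array([0.448, 0.246, 0.413]), np.float64(0.071))
screen tip (array([0.446, 0.338, 0.165]), np.float64(0.102))
screen tip (array([0.391, 0.253, 0.408]), np.float64(0.043))
base top-view [[0.56, 0.686, 0.0], [0.49, 0.474, 0.0], [0.318, 0.531, 0.0]]
base side [[0.325, 0.528, 0.0], [0.548, 0.693, 0.0], [0.436, 0.508, -0.0]]
gripper px side [[237.2301019  110.29260551]] pencils cup [[0.296 0.307 0.1  ]]
(-75.5, 0, 120) [[0.4528 0.1062 0.12  ]]
(-75.5, 0, 32) [[0.4528 0.1062 0.032 ]]
(106, -170, 57) [[ 0.5484 -0.1234  0.057 ]]
```

```bash
python3 - <<'E'
import cv2
a=cv2.imread('pics/side0.png')[0:200,180:380];b=cv2.imread('pics/top0.png')[180:380,0:200]
cv2.imwrite('pics/mon.png',cv2.resize(cv2.hconcat([a,b]),None,fx=2,fy=2))
E
```

```text
(no output)
```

View pics/mon.png

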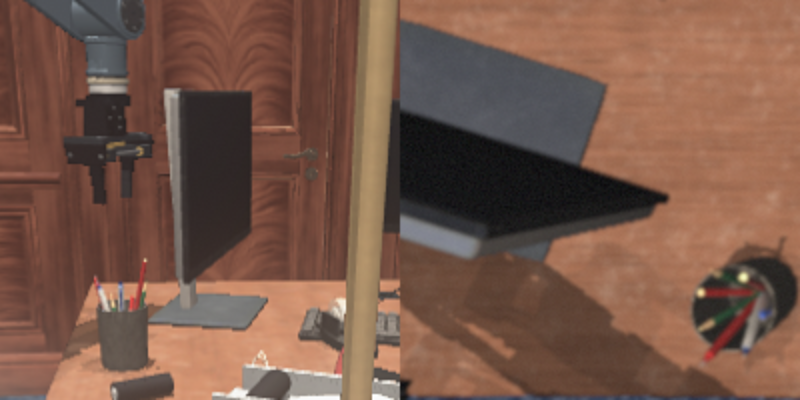

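The crop shows the monitor's near vertical edge: top view bottom (132,279) and top (40,302), side view bottom (272,140) and top (268,46). The gripper hangs on the robot side of it.

```bash
python3 - <<'E'
from h import *
t=imaging.capture("top");s=imaging.capture("side")
def tri(a,b):
    o1,d1=ray(t,[a]);o2,d2=ray(s,[b]);A=np.c_[d1[0],-d2[0]];k=np.linalg.lstsq(A,o2-o1,rcond=None)[0]
    x,y=o1+d1[0]*k[0],o2+d2[0]*k[1];return ((x+y)/2).round(3),np.linalg.norm(x-y).round(3)
print(tri((132,279),(272,140)),tri((40,302),(268,46)))
# plane: near bottom + far bottom (0,236) & (305,118)
o,d=ray(t,[(0,236),(60,256)]);print([(o+q*((.13-o[2])/q[2])).round(3).tolist() for q in d])
print(tri((128,285),(267,140)))
E
```

```text
(array([0.389, 0.363, 0.121]), np.float64(0.001)) (array([0.383, 0.366, 0.407]), np.float64(0.002))
[[0.465, 0.597, 0.13], [0.43, 0.49, 0.13]]
(array([0.376, 0.371, 0.119]), np.float64(0.006))
```

play_rows(motion=[[[0, 0, -0.035, 0, 0, 0], [0, 0, -0.07, 0, 0, 0], [-0.021, -0.033, -0.07, 0, 0, 0], [-0.042, -0.066, -0.07, 0, 0, 0], [-0.063, -0.099, -0.07, 0, 0, 0], [-0.084, -0.132, -0.07, 0, 0, 0], [-0.105, -0.165, -0.07, 0, 0, 0], [-0.127, -0.199, -0.07, 0, 0, 0]]], fingers=0.06)

```text
time_s: 2.17
position: [0.297, 0.329, 0.2718]
tcp_rot: [[-0.904, 0.428, 0.001], [0.428, 0.904, 0.0], [-0.001, 0.001, -1.0]]
force: [1.1, -0.3, -0.3]
opening: 0.689
grasp_force: 0.0
```

play_rows(motion=[[[-0.018, -0.028, 0, 0, 0, 0], [-0.034, -0.053, 0, 0, 0, 0], [-0.049, -0.076, 0, 0, 0, 0], [-0.086, -0.088, 0, 0, 0, -0.4], [-0.124, -0.1, 0, 0, 0, -0.8], [-0.161, -0.113, 0, 0, 0, -0.8], [-0.199, -0.125, 0, 0, 0, -0.8], [-0.236, -0.137, 0, 0, 0, -0.8]]])

```text
time_s: 2.83
position: [0.453, 0.1039, 0.272]
tcp_rot: [[-0.909, 0.416, 0.001], [0.416, 0.909, 0.0], [-0.001, 0.001, -1.0]]
force: [-0.1, 1.1, 1.0]
opening: 0.691
grasp_force: 0.0
```

```bash
cat >> h.py <<'E'
def st():
    p=np.load("ramp.npy");s=bot.read_state();X=np.array(s["position"]);R=np.array(s["tcp_rot"]);ct,sn=np.cos(p[2]),np.sin(p[2]);d=X-[p[0],p[1],0]
    l=np.array([ct*d[0]+sn*d[1],-sn*d[0]+ct*d[1],d[2]])*1000
    print("t",round(s["time_s"],2),"tcp local mm",l.round(1),"tip z",(l[2]-17).round(1),"yaw tool y",np.degrees(np.arctan2(-R[0,1],R[1,1])).round(2),"vs",np.degrees(p[2]).round(2),"F",np.round(s["force"],1))
    return l,R
E
python3 -c "
from h import *
l,R=st();p=np.load('ramp.npy')
d=W(p,(-76,-1,32))[0]-np.array(bot.read_state()['position']);print('shift in tool',R.T@d)"
```

```text
t 2.83 tcp local mm [-74.3  -2.  272. ] tip z 255.0 yaw tool y -24.6 vs -24.26 F [-0.1  1.1  1. ]
shift in tool [0.00193245 0.00087535 0.2400191 ]
```

play_rows(motion=[[[0.003, 0.001, 0.038, 0, 0, 0], [0.003, 0.001, 0.076, 0, 0, 0], [0.003, 0.001, 0.114, 0, 0, 0], [0.003, 0.001, 0.15, 0, 0, 0], [0.003, 0.001, 0.18, 0, 0, 0], [0.003, 0.001, 0.195, 0, 0, 0], [0.003, 0.001, 0.2, 0, 0, 0], [0.003, 0.001, 0.2, 0, 0, 0]]])

```text
time_s: 3.5
position: [0.4489, 0.1077, 0.0707]
tcp_rot: [[-0.909, 0.416, -0.003], [0.416, 0.909, 0.0], [0.002, -0.001, -1.0]]
force: [0.8, -0.5, 0.6]
opening: 0.69
grasp_force: 0.0
```

```bash
python3 -c "
from h import *
st()
c=imaging.capture('top');a=cv2.resize(c['frame'][160:280,235:360],None,fx=4,fy=4,interpolation=cv2.INTER_CUBIC)
c=imaging.capture('side');b=cv2.resize(c['frame'][130:230,270:400],None,fx=3,fy=3,interpolation=cv2.INTER_CUBIC)
b=cv2.copyMakeBorder(b,0,a.shape[0]-b.shape[0],0,0,0)
print(a.shape,b.shape);cv2.imwrite('pics/d.png',cv2.resize(cv2.hconcat([a,b]),None,fx=.88,fy=.88)[:,:,::-1])"
```

```text
t 3.5 tcp local mm [-79.6  -0.2  70.7] tip z 53.7 yaw tool y -24.58 vs -24.26 F [ 0.8 -0.5  0.6]
(480, 500, 3) (480, 390, 3)
```

View pics/d.png

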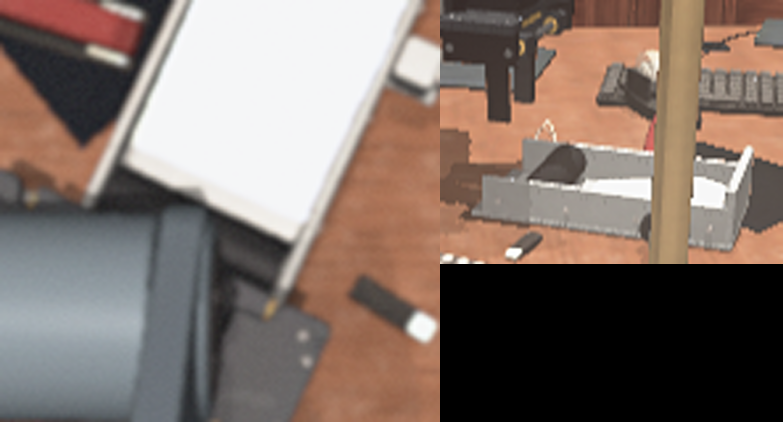

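```bash
python3 -c "
from h import *
c=imaging.capture('side');s=bot.read_state();X=np.array(s['position']);R=np.array(s['tcp_rot'])
for y in(-.03,-.045,.03,.045):
    u=proj(c,[X+R@[0,y,.017]])[0];print(u,(u-[270,130])*3*.88+[440,0])"
```

```text
[293.08285493 188.00703048] [500.93873701 153.13856046]
[291.04135792 189.84617662] [495.54918491 157.99390628]
[300.75367753 181.09745358] [521.18970869 134.89727745]
[302.55642332 179.47382211] [525.94895756 130.61089036]
```

Picture d: in the side view the fingertips appear at (497,120), about 13 raw pixels higher than predicted at (497,155). The columns match. I need to understand this before going lower.

```bash
python3 -c "
from h import *
c=imaging.capture('side');s=bot.read_state();X=np.array(s['position']);R=np.array(s['tcp_rot'])
f=c['frame'][95:225,255:385];b=cv2.resize(f,None,fx=4.6,fy=4.6,interpolation=cv2.INTER_NEAREST)
for y in(-.03,-.045,.03,.045):
  for z in (.017,-.053):
    u=(proj(c,[X+R@[0,y,z]])[0]-[254.5,94.5])*4.6;cv2.circle(b,tuple(int(v) for v in u),3,(255,0,0),1)
cv2.imwrite('pics/e.png',b[:,:,::-1])"
```

```text
(no output)
```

View pics/e.png

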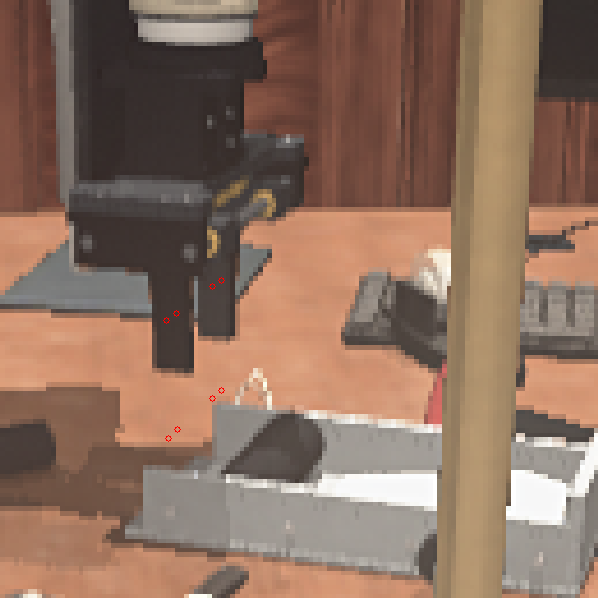

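The crop shows the whole gripper about 13 raw pixels (roughly 30 mm) higher than projected: tips at row 372, predicted at 438. The top view's gripper corner can tell me which is right.

```bash
python3 -c "
from h import *
s=bot.read_state();X=np.array(s['position']);R=np.array(s['tcp_rot'])
for n in('top','side'):
    c=imaging.capture(n);print(n,np.array(c['camera_matrix']).round(1).tolist())
    for z in (-.053,-.093):
        print(z,proj(c,[X+R@[x,y,z] for x in(-.0375,.0375) for y in(-.095,.095)]).round(1).tolist())
c=imaging.capture('top')
a=(np.array([(325,325),(285,420)])/3.52+[235,160]);print(a,atz(c,a,.124),atz(c,a,.16),atz(c,a,.2))
print('pred corners',(X+R@[-.0375,-.095,-.053]),(X+R@[.0375,-.095,-.053]))
s=bot.read_state();print(np.round(s['joint_positions'],2),s['position'])
c=imaging.capture('side');o=np.array([finder.outline_of('side',k)[0]['pixels'] for k in ['calculator']])[0];q=np.argwhere(o);print('calc px',q.mean(0)[::-1],q.min(0),q.max(0))
c2=imaging.capture('top');o=finder.outline_of('top','calculator')[0]['pixels'];q=np.argwhere(o);g=atz(c2,[q.mean(0)[::-1]],.016);print(g,proj(c,g))
"
```

```text
top [[514.9, 0.0, 319.8], [0.0, 514.9, 201.2], [0.0, 0.0, 1.0]]
-0.053 [[330.2, 250.2], [235.6, 205.5], [312.4, 288.3], [217.5, 243.0]]
-0.093 [[330.2, 250.7], [231.3, 203.9], [311.6, 290.5], [212.3, 243.1]]
side [[394.5, 0.0, 321.5], [0.0, 394.5, 198.1], [0.0, 0.0, 1.0]]
-0.053 [[297.7, 171.1], [320.8, 152.2], [269.2, 168.0], [296.1, 149.9]]
-0.093 [[297.6, 155.1], [321.1, 138.4], [268.7, 152.3], [296.0, 136.3]]
[[327.32954545 252.32954545]
 [315.96590909 279.31818182]] [[0.441349   0.01101415 0.124     ]
 [0.39291595 0.03090882 0.124     ]] [[0.44207781 0.01071873 0.16      ]
 [0.39551269 0.02984612 0.16      ]] [[0.44288761 0.01039049 0.2       ]
 [0.39839795 0.02866534 0.2       ]]
pred corners [0.44519662 0.00580871 0.12597028] [0.37698285 0.03698291 0.12574354]
[ -0.41  30.78 111.74  -0.    37.33 -65.84] [0.45031953 0.10779929 0.07276962]
calc px [272.38461538 237.35927602] [224 241] [252 303]
[[ 0.37760781 -0.09924512  0.016     ]] [[271.4492392  232.45975086]]
```

play_rows(motion=[[[0, 0, 0.01, 0, 0, 0], [0, 0, 0.02, 0, 0, 0], [0, 0, 0.028, 0, 0, 0], [0, 0, 0.034, 0, 0, 0], [0, 0, 0.038, 0, 0, 0], [0, 0, 0.04, 0, 0, 0], [0, 0, 0.04, 0, 0, 0]]])

```text
time_s: 4.63
position: [0.4492, 0.1077, 0.0312]
tcp_rot: [[-0.909, 0.416, -0.001], [0.416, 0.909, -0.0], [0.001, -0.0, -1.0]]
force: [-0.3, 0.5, -0.2]
opening: 0.688
grasp_force: 0.0
```

```bash
python3 -c "
from h import *
st();
c=imaging.capture('side');s=bot.read_state();X=np.array(s['position']);R=np.array(s['tcp_rot'])
f=c['frame'][115:225,265:395];b=cv2.resize(f,None,fx=5,fy=5,interpolation=cv2.INTER_NEAREST)
for y in(-.03,-.045,.03,.045):
  for z in (.017,-.053):
    u=(proj(c,[X+R@[0,y,z]])[0]-[264.5,114.5])*5;cv2.circle(b,tuple(int(v) for v in u),3,(255,0,0),1)
cv2.imwrite('pics/f.png',b[:,:,::-1])"
```

```text
t 4.63 tcp local mm [-79.3  -0.1  31.2] tip z 14.2 yaw tool y -24.57 vs -24.26 F [-0.3  0.5 -0.2]
```

View pics/f.png

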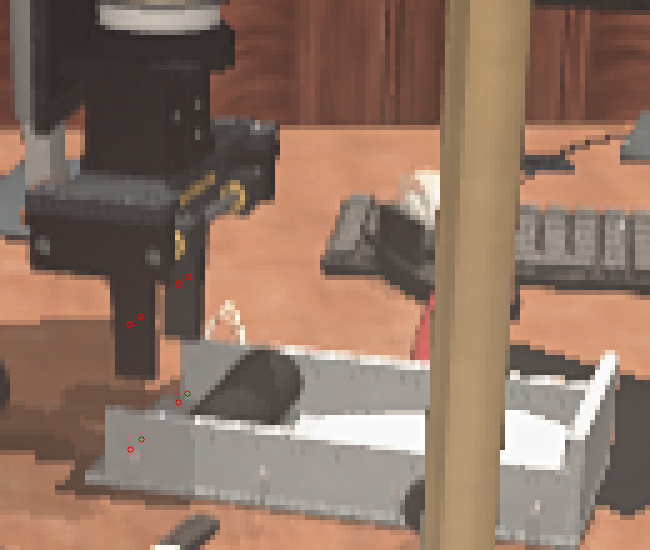

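Picture f shows the fingertips (136,375) clearly above the near rail top (row 408), though nominally they should be hidden behind it. So the real tips are about 37 mm higher than stated. I'll descend a little at a time and watch the force.

play_rows(motion=[[[0, 0, 0.003, 0, 0, 0], [0, 0, 0.006, 0, 0, 0], [0, 0, 0.009, 0, 0, 0], [0, 0, 0.01, 0, 0, 0], [0, 0, 0.01, 0, 0, 0]]])

```text
time_s: 5.1
position: [0.4493, 0.1077, 0.0214]
tcp_rot: [[-0.909, 0.416, -0.001], [0.416, 0.909, 0.0], [0.001, -0.0, -1.0]]
force: [0.1, -0.1, 0.2]
opening: 0.69
grasp_force: 0.0
```

play_rows(motion=[[[0, 0, 0.002, 0, 0, 0], [0, 0, 0.004, 0, 0, 0], [0, 0, 0.006, 0, 0, 0], [0, 0, 0.006, 0, 0, 0]]])

```text
time_s: 5.43
position: [0.4493, 0.1077, 0.0153]
tcp_rot: [[-0.909, 0.416, -0.001], [0.416, 0.909, 0.0], [0.0, -0.0, -1.0]]
force: [-1.1, 0.5, 0.1]
opening: 0.692
grasp_force: 0.0
```

play_rows(motion=[[[0, 0, 0.004, 0, 0, 0], [0, 0, 0.008, 0, 0, 0], [0, 0, 0.012, 0, 0, 0], [0, 0, 0.016, 0, 0, 0], [0, 0, 0.018, 0, 0, 0], [0, 0, 0.019, 0, 0, 0], [0, 0, 0.02, 0, 0, 0], [0, 0, 0.02, 0, 0, 0]]])

```text
time_s: 6.1
position: [0.4494, 0.1077, -0.0045]
tcp_rot: [[-0.909, 0.416, -0.0], [0.416, 0.909, -0.0], [0.0, -0.0, -1.0]]
force: [0.2, -0.2, 0.6]
opening: 0.691
grasp_force: 0.0
```

play_rows(motion=[[[0, 0, 0.001, 0, 0, 0], [0, 0, 0.002, 0, 0, 0], [0, 0, 0.003, 0, 0, 0], [0, 0, 0.004, 0, 0, 0], [0, 0, 0.004, 0, 0, 0]]])

```text
time_s: 6.52
position: [0.4494, 0.1078, -0.0085]
tcp_rot: [[-0.909, 0.416, -0.0], [0.416, 0.909, 0.0], [0.0, -0.0, -1.0]]
force: [-0.1, -0.0, 0.3]
opening: 0.689
grasp_force: 0.0
```

play_rows(motion=[[[0, 0, 0.001, 0, 0, 0], [0, 0, 0.002, 0, 0, 0], [0, 0, 0.003, 0, 0, 0], [0, 0, 0.003, 0, 0, 0]]])

```text
time_s: 6.85
position: [0.4494, 0.1077, -0.0115]
tcp_rot: [[-0.909, 0.416, -0.0], [0.416, 0.909, -0.0], [0.0, -0.0, -1.0]]
force: [0.1, -0.3, 0.2]
opening: 0.685
grasp_force: 0.0
```

```bash
python3 -c "
from h import *
st();
c=imaging.capture('side')
f=c['frame'][115:225,265:395];b=cv2.resize(f,None,fx=5,fy=5,interpolation=cv2.INTER_NEAREST)
cv2.imwrite('pics/g.png',b[:,:,::-1])"
```

```text
t 6.85 tcp local mm [-79.2   0.  -11.5] tip z -28.5 yaw tool y -24.57 vs -24.26 F [ 0.1 -0.3  0.2]
```

View pics/g.png

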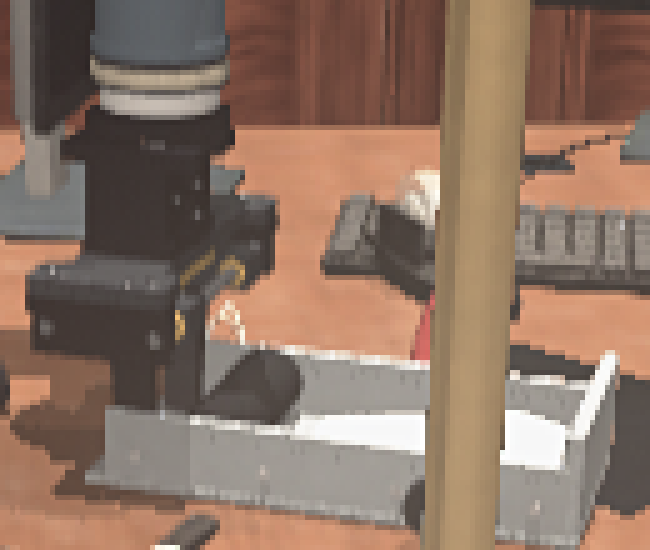

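Picture g shows the fingers now inside the channel behind the near rail (row 408), just behind the roller at (255,385), with the gripper body clear of the rail.

```bash
python3 -c "
from h import *
p=np.load('ramp.npy');c=imaging.capture('side')
for z in(0,6,12,18,24,50,56):print(z,proj(c,W(p,[(-79,-37.5,z),(-79,-45,z),(-88,-45,z),(-70,-45,z)])).round(1).tolist())"
```

```text
0 [[291.9, 208.5], [290.9, 209.5], [287.7, 209.0], [294.0, 209.9]]
6 [[291.8, 206.4], [290.8, 207.4], [287.7, 207.0], [294.0, 207.8]]
12 [[291.8, 204.3], [290.8, 205.3], [287.7, 204.9], [294.0, 205.8]]
18 [[291.8, 202.2], [290.8, 203.2], [287.6, 202.8], [294.0, 203.7]]
24 [[291.8, 200.2], [290.8, 201.1], [287.6, 200.7], [294.0, 201.6]]
50 [[291.7, 191.0], [290.7, 192.0], [287.5, 191.6], [293.9, 192.4]]
56 [[291.7, 188.9], [290.7, 189.8], [287.5, 189.4], [293.9, 190.2]]
```

play_rows(motion=[[[0, 0, 0.001, 0, 0, 0], [0, 0, 0.002, 0, 0, 0], [0, 0, 0.003, 0, 0, 0], [0, 0, 0.003, 0, 0, 0]]])

```text
time_s: 7.28
position: [0.4495, 0.1078, -0.0144]
tcp_rot: [[-0.909, 0.416, -0.0], [0.416, 0.909, -0.0], [0.0, -0.0, -1.0]]
force: [1.1, 0.1, 0.4]
opening: 0.691
grasp_force: 0.0
```

play_rows(motion=[[[0, 0, 0.001, 0, 0, 0], [0, 0, 0.002, 0, 0, 0], [0, 0, 0.002, 0, 0, 0]]])

```text
time_s: 7.53
position: [0.4495, 0.1077, -0.0146]
tcp_rot: [[-0.909, 0.416, 0.001], [0.416, 0.909, -0.0], [-0.001, 0.0, -1.0]]
force: [-1.9, 0.0, 20.1]
opening: 0.686
grasp_force: 9.7
```

play_rows(motion=[[[0, 0, 0.001, 0, 0, 0], [0, 0, 0.002, 0, 0, 0], [0, 0, 0.002, 0, 0, 0]]])

```text
time_s: 7.78
position: [0.4495, 0.1077, -0.0147]
tcp_rot: [[-0.91, 0.416, 0.002], [0.416, 0.91, -0.0], [-0.002, 0.001, -1.0]]
force: [-3.7, -1.1, 39.1]
opening: 0.687
grasp_force: 19.5
```

play_rows(motion=[[[0, 0, -0.005, 0, 0, 0], [0, 0, -0.013, 0, 0, 0], [-0.003, 0, -0.013, 0, 0, 0], [-0.006, 0, -0.013, 0, 0, 0], [-0.008, 0, -0.013, 0, 0, 0], [-0.01, 0, -0.013, 0, 0, 0], [-0.011, 0, -0.013, 0, 0, 0], [-0.012, 0, -0.013, 0, 0, 0]]])

```text
time_s: 8.45
position: [0.4603, 0.1026, -0.0058]
tcp_rot: [[-0.909, 0.416, -0.001], [0.416, 0.909, 0.0], [0.001, -0.0, -1.0]]
force: [-0.9, -0.0, 0.3]
opening: 0.69
grasp_force: 0.0
```

```bash
cat >> h.py <<'E'
def roll(n):
    p=np.load("ramp.npy");c=imaging.capture(n);ct,sn=np.cos(p[2]),np.sin(p[2])
    for o in finder.outline_of(n,"roller"):
        q=np.argwhere(o["pixels"]).astype(np.float32)[:,::-1];X=atz(c,[q.mean(0)],.035)[0];d=X-[p[0],p[1],0]
        l=np.array([ct*d[0]+sn*d[1],-sn*d[0]+ct*d[1]])*1000
        if abs(l[1])<60 and -110<l[0]<170: print(n,"roller local~",l.round(1),"px",q.mean(0),len(q),cv2.minAreaRect(q)[1:],round(o["confidence"],2))
E
python3 -c "
from h import *
st();roll('side');roll('top')"
```

```text
t 8.45 tcp local mm [-67.2  -0.1  -5.8] tip z -22.8 yaw tool y -24.58 vs -24.26 F [-0.9 -0.   0.3]
side roller local~ [-27.7   7.2] px [315.2398  193.01358] 221 ((13.435029029846191, 19.798988342285156), 45.0) 0.54
top roller local~ [-22.5  -3.8] px [292.86145 221.60242] 166 ((53.21841049194336, 8.049844741821289), 26.56505012512207) 0.49
```

play_rows(motion=[[[-0.001, 0, 0, 0, 0, 0], [-0.0022, 0, 0, 0, 0, 0], [-0.0035, 0, 0, 0, 0, 0], [-0.005, 0, 0, 0, 0, 0], [-0.0065, 0, 0, 0, 0, 0], [-0.008, 0, 0, 0, 0, 0], [-0.0095, 0, 0, 0, 0, 0], [-0.011, 0, 0, 0, 0, 0]]])

```text
time_s: 9.32
position: [0.4706, 0.0981, -0.0053]
tcp_rot: [[-0.909, 0.416, 0.0], [0.416, 0.909, -0.0], [-0.0, 0.0, -1.0]]
force: [-0.2, -0.5, -0.1]
opening: 0.69
grasp_force: 0.0
```

play_rows(motion=[[[-0.0015, 0, 0, 0, 0, 0], [-0.003, 0, 0, 0, 0, 0], [-0.0045, 0, 0, 0, 0, 0], [-0.006, 0, 0, 0, 0, 0], [-0.0075, 0, 0, 0, 0, 0], [-0.009, 0, 0, 0, 0, 0], [-0.0105, 0, 0, 0, 0, 0], [-0.012, 0, 0, 0, 0, 0]]])

```text
time_s: 9.98
position: [0.4814, 0.0931, -0.0053]
tcp_rot: [[-0.909, 0.416, -0.0], [0.416, 0.909, -0.0], [0.0, -0.0, -1.0]]
force: [-1.3, 1.0, 0.8]
opening: 0.691
grasp_force: 0.0
```

```bash
python3 -c "
from h import *
st();roll('side');roll('top')"
```

```text
t 9.98 tcp local mm [-44.   -0.2  -5.3] tip z -22.3 yaw tool y -24.57 vs -24.26 F [-1.3  1.   0.8]
side roller local~ [-8.1  8.9] px [322.31946 193.66203] 216 ((12.727920532226562, 20.50609588623047), 45.0) 0.55
top roller local~ [  1.4 -34.6] px [311.9365  217.20634] 63 ((53.665626525878906, 5.813776969909668), 26.56505012512207) 0.52
```

play_rows(motion=[[[-0.0017, 0, 0, 0, 0, 0], [-0.0034, 0, 0, 0, 0, 0], [-0.0051, 0, 0, 0, 0, 0], [-0.0068, 0, 0, 0, 0, 0], [-0.0085, 0, 0, 0, 0, 0], [-0.0102, 0, 0, 0, 0, 0], [-0.0119, 0, 0, 0, 0, 0], [-0.0136, 0, 0, 0, 0, 0]]])

```text
time_s: 10.85
position: [0.4933, 0.0875, -0.0054]
tcp_rot: [[-0.909, 0.416, -0.001], [0.416, 0.909, 0.0], [0.001, -0.0, -1.0]]
force: [-1.3, -0.7, -0.3]
opening: 0.694
grasp_force: 0.4
```

play_rows(motion=[[[-0.002, 0, -0.0003, 0, 0, 0], [-0.004, 0, -0.0006, 0, 0, 0], [-0.006, 0, -0.0009, 0, 0, 0], [-0.008, 0, -0.0013, 0, 0, 0], [-0.0102, 0, -0.0016, 0, 0, 0], [-0.0124, 0, -0.002, 0, 0, 0], [-0.0146, 0, -0.0023, 0, 0, 0], [-0.0168, 0, -0.0027, 0, 0, 0]]])

```text
time_s: 11.52
position: [0.5092, 0.0804, -0.0026]
tcp_rot: [[-0.909, 0.416, 0.0], [0.416, 0.909, 0.0], [-0.0, 0.0, -1.0]]
force: [-0.3, 0.2, 0.5]
opening: 0.69
grasp_force: 0.4
```

```bash
python3 -c "
from h import *
st();roll('side');roll('top')"
```

```text
t 11.52 tcp local mm [-13.5  -0.3  -2.6] tip z -19.6 yaw tool y -24.57 vs -24.26 F [-0.3  0.2  0.5]
side roller local~ [20.7 12. ] px [332.83334 194.55   ] 240 ((13.99201488494873, 21.042255401611328), 40.601295471191406) 0.74
```

play_rows(motion=[[[-0.0024, 0, -0.0004, 0, 0, 0], [-0.0048, 0, -0.0008, 0, 0, 0], [-0.0072, 0, -0.0011, 0, 0, 0], [-0.0096, 0, -0.0015, 0, 0, 0], [-0.012, 0, -0.0019, 0, 0, 0], [-0.0144, 0, -0.0023, 0, 0, 0], [-0.0168, 0, -0.0027, 0, 0, 0], [-0.0192, 0, -0.003, 0, 0, 0]]])

```text
time_s: 12.38
position: [0.5266, 0.0724, 0.0004]
tcp_rot: [[-0.909, 0.416, -0.0], [0.416, 0.909, 0.0], [0.0, 0.0, -1.0]]
force: [-1.0, 0.3, 0.5]
opening: 0.686
grasp_force: 0.4
```

play_rows(motion=[[[-0.0024, 0, -0.0004, 0, 0, 0], [-0.0048, 0, -0.0008, 0, 0, 0], [-0.0072, 0, -0.0011, 0, 0, 0], [-0.0096, 0, -0.0015, 0, 0, 0], [-0.012, 0, -0.0019, 0, 0, 0], [-0.0144, 0, -0.0023, 0, 0, 0], [-0.0168, 0, -0.0027, 0, 0, 0], [-0.0192, 0, -0.003, 0, 0, 0]]])

```text
time_s: 13.05
position: [0.5441, 0.0645, 0.0034]
tcp_rot: [[-0.909, 0.416, 0.0], [0.416, 0.909, 0.0], [-0.0, 0.0, -1.0]]
force: [-0.1, -0.1, 0.9]
opening: 0.693
grasp_force: 0.4
```

```bash
python3 -c "
from h import *
st();roll('side');roll('top')"
```

```text
t 13.05 tcp local mm [24.9 -0.5  3.4] tip z -13.6 yaw tool y -24.57 vs -24.26 F [-0.1 -0.1  0.9]
side roller local~ [51.6 13.7] px [344.09277 195.71133] 194 ((17.0, 15.0), 90.0) 0.8
```

play_rows(motion=[[[-0.0024, 0, -0.0004, 0, 0, 0], [-0.0048, 0, -0.0008, 0, 0, 0], [-0.0072, 0, -0.0011, 0, 0, 0], [-0.0096, 0, -0.0015, 0, 0, 0], [-0.012, 0, -0.0019, 0, 0, 0], [-0.0144, 0, -0.0023, 0, 0, 0], [-0.0168, 0, -0.0027, 0, 0, 0], [-0.0192, 0, -0.003, 0, 0, 0]]])

```text
time_s: 13.92
position: [0.5616, 0.0565, 0.0064]
tcp_rot: [[-0.909, 0.416, 0.0], [0.416, 0.909, -0.0], [-0.0, 0.0, -1.0]]
force: [-0.5, 0.6, 1.1]
opening: 0.689
grasp_force: 0.4
```

play_rows(motion=[[[-0.0024, 0, -0.0004, 0, 0, 0], [-0.0048, 0, -0.0008, 0, 0, 0], [-0.0072, 0, -0.0011, 0, 0, 0], [-0.0096, 0, -0.0015, 0, 0, 0], [-0.012, 0, -0.0019, 0, 0, 0], [-0.0144, 0, -0.0023, 0, 0, 0], [-0.0164, 0, -0.0027, 0, 0, 0], [-0.0182, 0, -0.003, 0, 0, 0]]])

```text
time_s: 14.58
position: [0.5781, 0.0489, 0.0094]
tcp_rot: [[-0.909, 0.416, 0.0], [0.416, 0.909, -0.0], [-0.0, 0.0, -1.0]]
force: [-0.5, 0.0, 0.1]
opening: 0.688
grasp_force: 0.5
```

```bash
python3 -c "
from h import *
st();roll('side');roll('top')"
```

```text
t 14.58 tcp local mm [62.3 -0.7  9.4] tip z -7.6 yaw tool y -24.57 vs -24.26 F [-0.5  0.   0.1]
```

play_rows(motion=[[[-0.0015, 0, -0.0002, 0, 0, 0], [-0.003, 0, -0.0005, 0, 0, 0], [-0.0045, 0, -0.0007, 0, 0, 0], [-0.006, 0, -0.001, 0, 0, 0], [-0.0073, 0, -0.0012, 0, 0, 0], [-0.0086, 0, -0.0014, 0, 0, 0], [-0.0098, 0, -0.0016, 0, 0, 0], [-0.011, 0, -0.0018, 0, 0, 0]]])

```text
time_s: 15.45
position: [0.588, 0.0444, 0.0112]
tcp_rot: [[-0.909, 0.416, -0.0], [0.416, 0.909, 0.0], [0.0, 0.0, -1.0]]
force: [-2.0, 0.2, 1.2]
opening: 0.686
grasp_force: 0.4
```

play_rows(motion=[[[-0.001, 0, -0.0001, 0, 0, 0], [-0.002, 0, -0.0002, 0, 0, 0], [-0.003, 0, -0.0003, 0, 0, 0], [-0.004, 0, -0.0004, 0, 0, 0], [-0.005, 0, -0.0005, 0, 0, 0], [-0.006, 0, -0.0006, 0, 0, 0], [-0.007, 0, -0.0007, 0, 0, 0], [-0.008, 0, -0.0008, 0, 0, 0]]])

```text
time_s: 16.12
position: [0.5955, 0.041, 0.012]
tcp_rot: [[-0.909, 0.416, 0.001], [0.416, 0.909, -0.0], [-0.001, 0.0, -1.0]]
force: [0.2, -0.4, -0.2]
opening: 0.691
grasp_force: 0.0
```

play_rows(motion=[[[-0.001, 0, 0, 0, 0, 0], [-0.002, 0, 0, 0, 0, 0], [-0.003, 0, 0, 0, 0, 0], [-0.004, 0, 0, 0, 0, 0], [-0.0052, 0, 0, 0, 0, 0], [-0.0064, 0, 0, 0, 0, 0], [-0.0076, 0, 0, 0, 0, 0], [-0.0088, 0, 0, 0, 0, 0]]])

```text
time_s: 16.78
position: [0.6033, 0.0374, 0.0119]
tcp_rot: [[-0.909, 0.416, 0.0], [0.416, 0.909, 0.0], [-0.0, 0.0, -1.0]]
force: [-1.3, -0.4, -0.2]
opening: 0.686
grasp_force: 0.0
```

```bash
python3 -c "
from h import *
st();roll('side');roll('top')"
```

```text
t 16.78 tcp local mm [90.  -0.8 11.9] tip z -5.1 yaw tool y -24.57 vs -24.26 F [-1.3 -0.4 -0.2]
side roller local~ [127.1  33.6] px [373.21887 196.59657] 233 ((12.414087295532227, 21.43499183654785), 24.443954467773438) 0.65
```

play_rows(motion=[[[0.004, 0, -0.005, 0, 0, 0], [0.004, 0, -0.03, 0, 0, 0], [0.004, 0, -0.065, 0, 0, 0], [0.004, 0, -0.09, 0, 0, 0], [0, -0.02, -0.09, 0, 0, 0], [-0.008, -0.055, -0.09, 0, 0, 0], [-0.016, -0.09, -0.09, 0, 0, 0], [-0.016, -0.125, -0.09, 0, 0, 0]]])

```text
time_s: 17.65
position: [0.5668, -0.0843, 0.1029]
tcp_rot: [[-0.91, 0.415, 0.003], [0.415, 0.91, -0.001], [-0.004, 0.0, -1.0]]
force: [0.3, -0.1, 0.9]
opening: 0.695
grasp_force: 0.0
```

play_rows(motion=[[[0, -0.035, 0, 0, 0, 0], [0, -0.06, 0, 0, 0, 0], [0, -0.06, 0, 0, 0, 0], [0, -0.06, 0, 0, 0, 0]]], fingers=0.0)

```text
time_s: 17.98
position: [0.5401, -0.1384, 0.1023]
tcp_rot: [[-0.908, 0.419, -0.0], [0.419, 0.908, 0.0], [0.0, 0.0, -1.0]]
force: [0.0, 0.8, -0.5]
opening: 0.472
grasp_force: 0.0
```

```bash
python3 -c "
from h import *
st();roll('side');roll('top')
p=np.load('ramp.npy');c=imaging.capture('top')
for o in finder.outline_of('top','bolt_knob'):
    q=np.argwhere(o['pixels']);print('knob',o['confidence'],q.mean(0)[::-1],q.min(0)[::-1],q.max(0)[::-1])
f=c['frame'];h=f[110:200,260:360].astype(int).sum(2);m=(h<200);q=np.argwhere(m)+[110,260];print(len(q))
print('seat px',proj(c,W(p,[(130,-50,40),(130,50,40),(110,0,40),(150,0,62)])).round(1).tolist())
# intensity profile along centre line of deck at z=40
for y in(-35,0,35):
    u=proj(c,W(p,[(x,y,45) for x in range(60,165,5)]));print([int(f[int(round(b)),int(round(a))].mean()) for a,b in u])
"
```

```text
t 17.98 tcp local mm [ 104.6 -187.1  102.3] tip z 85.3 yaw tool y -24.75 vs -24.26 F [ 0.   0.8 -0.5]
side roller local~ [128.9  30.4] px [373.67398 197.07326] 273 ((14.113312721252441, 21.525339126586914), 23.962486267089844) 0.67
top roller local~ [128.9   0.6] px [322.88504 152.23083] 1096 ((56.453243255615234, 20.002317428588867), 23.962486267089844) 0.57
3243
seat px [[346.1, 161.8], [300.7, 141.1], [319.1, 160.4], [327.5, 140.2]]
[246, 246, 246, 246, 246, 246, 246, 246, 246, 249, 88, 48, 56, 63, 74, 68, 57, 44, 55, 200, 240]
[246, 246, 246, 246, 246, 246, 246, 246, 246, 251, 106, 38, 51, 65, 79, 73, 55, 43, 50, 189, 239]
[246, 246, 246, 246, 246, 246, 246, 246, 246, 250, 122, 46, 53, 62, 77, 72, 55, 48, 46, 229, 240]
```

play_rows(motion=[[[-0.0015, 0, 0, 0, 0, 0], [-0.0015, 0, 0, 0, 0, 0], [-0.0015, 0, 0, 0, 0, 0], [-0.0015, 0, 0, 0, 0, 0], [-0.0015, 0, 0, 0, 0, 0], [-0.0015, 0, 0, 0, 0, 0]]])

```text
time_s: 18.78
position: [0.5421, -0.1381, 0.1019]
tcp_rot: [[-0.909, 0.416, -0.0], [0.416, 0.909, 0.0], [0.0, 0.0, -1.0]]
force: [-0.8, -0.2, -0.2]
opening: 0.006
grasp_force: 0.0
```

play_rows(motion=[[[0, 0, 0.02, 0, 0, 0], [0, 0, 0.045, 0, 0, 0], [0, 0, 0.065, 0, 0, 0], [0, 0, 0.075, 0, 0, 0], [0, 0, 0.079, 0, 0, 0], [0, 0, 0.079, 0, 0, 0]]])

```text
time_s: 19.28
position: [0.5417, -0.1379, 0.0222]
tcp_rot: [[-0.909, 0.416, -0.001], [0.416, 0.909, 0.001], [0.002, -0.0, -1.0]]
force: [0.3, -0.3, 0.8]
opening: 0.004
grasp_force: 0.0
```

```bash
python3 -c "
from h import *
st()"
```

```text
t 19.28 tcp local mm [ 105.9 -186.    22.2] tip z 5.2 yaw tool y -24.58 vs -24.26 F [ 0.3 -0.3  0.8]
```

play_rows(motion=[[[0, 0.004, 0, 0, 0, 0], [0, 0.008, 0, 0, 0, 0], [0, 0.012, 0, 0, 0, 0], [0, 0.016, 0, 0, 0, 0], [0, 0.02, 0, 0, 0, 0], [0, 0.024, 0, 0, 0, 0], [0, 0.028, 0, 0, 0, 0], [0, 0.032, 0, 0, 0, 0]]])

```text
time_s: 19.95
position: [0.5557, -0.1089, 0.0233]
tcp_rot: [[-0.91, 0.415, 0.0], [0.415, 0.91, -0.001], [-0.001, -0.0, -1.0]]
force: [-1.5, -1.0, 2.1]
opening: 0.011
grasp_force: 1.2
```

play_rows(motion=[[[0, 0.004, 0, 0, 0, 0], [0, 0.008, 0, 0, 0, 0], [0, 0.012, 0, 0, 0, 0], [0, 0.016, 0, 0, 0, 0], [0, 0.019, 0, 0, 0, 0], [0, 0.022, 0, 0, 0, 0], [0, 0.024, 0, 0, 0, 0], [0, 0.026, 0, 0, 0, 0]]])

```text
time_s: 20.62
position: [0.5664, -0.0851, 0.0229]
tcp_rot: [[-0.909, 0.416, -0.0], [0.416, 0.909, 0.0], [0.0, -0.0, -1.0]]
force: [-0.6, -0.6, 2.3]
opening: 0.004
grasp_force: 1.1
```

```bash
python3 -c "
from h import *
st();roll('top');roll('side')"
```

```text
t 20.62 tcp local mm [ 106.7 -127.7   22.9] tip z 5.9 yaw tool y -24.57 vs -24.26 F [-0.6 -0.6  2.3]
top roller local~ [128.9  15.5] px [316.16034 149.16414] 792 ((40.96649169921875, 20.35910415649414), 24.443954467773438) 0.95
side roller local~ [128.3  31. ] px [373.4902 196.9804] 255 ((13.157106399536133, 21.615249633789062), 19.983104705810547) 0.74
```

play_rows(motion=[[[0, 0.001, 0, 0, 0, 0], [0, 0.002, 0, 0, 0, 0], [0, 0.003, 0, 0, 0, 0], [0, 0.004, 0, 0, 0, 0], [0, 0.005, 0, 0, 0, 0], [0, 0.006, 0, 0, 0, 0]]])

```text
time_s: 21.32
position: [0.5685, -0.0797, 0.0228]
tcp_rot: [[-0.909, 0.416, -0.001], [0.416, 0.909, 0.0], [0.001, -0.0, -1.0]]
force: [-1.0, -1.8, -0.8]
opening: 0.006
grasp_force: 0.7
```

play_rows(motion=[[[0, 0.0007, 0, 0, 0, 0], [0, 0.0014, 0, 0, 0, 0], [0, 0.002, 0, 0, 0, 0]]])

```text
time_s: 21.57
position: [0.5694, -0.0779, 0.0229]
tcp_rot: [[-0.909, 0.416, -0.0], [0.416, 0.909, 0.0], [0.0, -0.0, -1.0]]
force: [-1.4, -0.7, -1.6]
opening: 0.01
grasp_force: 0.7
```

play_rows(motion=[[[0, 0.0007, 0, 0, 0, 0], [0, 0.0014, 0, 0, 0, 0], [0, 0.002, 0, 0, 0, 0]]])

```text
time_s: 21.82
position: [0.5703, -0.0761, 0.0229]
tcp_rot: [[-0.909, 0.416, -0.0], [0.416, 0.909, 0.0], [0.0, -0.0, -1.0]]
force: [-2.4, -1.7, -1.4]
opening: 0.008
grasp_force: 0.7
```

play_rows(motion=[[[0, 0.0007, 0, 0, 0, 0], [0, 0.0014, 0, 0, 0, 0], [0, 0.002, 0, 0, 0, 0]]])

```text
time_s: 22.07
position: [0.5712, -0.0743, 0.0229]
tcp_rot: [[-0.909, 0.416, -0.0], [0.416, 0.909, 0.0], [0.0, -0.0, -1.0]]
force: [-1.3, -1.0, 0.2]
opening: 0.005
grasp_force: 0.7
```

play_rows(motion=[[[0, 0.0007, 0, 0, 0, 0], [0, 0.0014, 0, 0, 0, 0], [0, 0.002, 0, 0, 0, 0]]])

```text
time_s: 22.32
position: [0.5713, -0.0738, 0.0229]
tcp_rot: [[-0.91, 0.414, -0.002], [0.414, 0.91, -0.002], [0.001, -0.003, -1.0]]
force: [-4.5, -8.0, -0.0]
opening: 0.003
grasp_force: 4.3
```

play_rows(motion=[[[0, 0.0007, 0, 0, 0, 0], [0, 0.0014, 0, 0, 0, 0], [0, 0.002, 0, 0, 0, 0]]])

```text
time_s: 22.57
position: [0.5713, -0.0738, 0.0229]
tcp_rot: [[-0.911, 0.413, -0.004], [0.413, 0.911, -0.004], [0.001, -0.005, -1.0]]
force: [-7.4, -14.2, 0.3]
opening: 0.008
grasp_force: 7.6
```

```bash
python3 -c "
from h import *
st();roll('top')
p=np.load('ramp.npy')
for n in('side','top'):
    c=imaging.capture(n)
    for o in finder.outline_of(n,'bolt_knob'):
        q=np.argwhere(o['pixels'])[:,::-1];print(n,'knob',round(o['confidence'],2),q.mean(0),q.min(0),q.max(0))
    print(proj(c,W(p,[(106,-106,52),(106,-100,52),(106,-116,52),(106,-20,52)])).round(1).tolist())
"
```

```text
t 22.57 tcp local mm [ 106.5 -115.4   22.9] tip z 5.9 yaw tool y -24.41 vs -24.26 F [ -7.4 -14.2   0.3]
top roller local~ [129.7  23.7] px [312.64752 147.0925 ] 627 ((33.26975631713867, 19.28321647644043), 24.443954467773438) 0.91
[[354.8, 208.9], [355.3, 208.0], [353.9, 210.5], [361.9, 196.5]]
[[367.2, 183.7], [364.4, 182.4], [371.8, 185.8], [327.3, 165.5]]
```

play_rows(motion=[[[0, -0.004, 0, 0, 0, 0], [0, -0.012, 0, 0, 0, 0], [0, -0.022, 0, 0, 0, 0], [0, -0.03, -0.01, 0, 0, 0], [0, -0.03, -0.045, 0, 0, 0], [0, -0.03, -0.08, 0, 0, 0], [0, -0.06, -0.1, 0, 0, 0], [0.02, -0.09, -0.1, 0, 0, 0]]])

```text
time_s: 23.53
position: [0.5249, -0.1484, 0.129]
tcp_rot: [[-0.91, 0.413, 0.017], [0.413, 0.911, -0.009], [-0.019, -0.001, -1.0]]
force: [0.5, -1.4, -0.1]
opening: 0.001
grasp_force: 0.0
```

play_rows(motion=[[[0.03, -0.02, -0.02, 0, 0, 0], [0.06, -0.04, -0.02, 0, 0, 0], [0.09, -0.06, -0.02, 0, 0, 0], [0.12, -0.08, -0.02, 0, 0, 0], [0.12, -0.08, -0.02, 0, 0, 0]]])

```text
time_s: 23.95
position: [0.3677, -0.1649, 0.1431]
tcp_rot: [[-0.908, 0.419, -0.006], [0.419, 0.908, 0.004], [0.008, 0.001, -1.0]]
force: [-0.4, 0.6, 0.1]
opening: 0.005
grasp_force: 0.0
```

```bash
python3 -c "
from h import *
st();roll('top');roll('side')
p=np.load('ramp.npy');ct,sn=np.cos(p[2]),np.sin(p[2])
c=imaging.capture('top');f=c['frame']
for o in finder.outline_of('top','bolt_knob'):
    q=np.argwhere(o['pixels'])[:,::-1].astype(float);X=atz(c,q,.058)-[p[0],p[1],0];l=-sn*X[:,0]+ct*X[:,1];g=f[q[:,1].astype(int),q[:,0].astype(int)].mean(1);print('knob',round(o['confidence'],2),'y range',l.min()*1000,l.max()*1000,'dark y',l[g<80].min()*1000 if (g<80).any() else None)
for y0,y1,x in((-165,-85,106),(-60,10,106)):
    ys=range(y0,y1,4);u=proj(c,W(p,[(x,y,54) for y in ys]));print([(y,int(f[int(round(b)),int(round(a))].mean())) for y,(a,b) in zip(ys,u)])
for k in('usb_stick','calculator','binder_clip','stapler'): print(k,[np.round(r['at'],3).tolist() for r in finder.recognise('top',k)[:1]])
"
```

```text
t 23.95 tcp local mm [ -41.6 -282.1  143.1] tip z 126.1 yaw tool y -24.76 vs -24.26 F [-0.4  0.6  0.1]
top roller local~ [129.    1.1] px [322.68365 152.07443] 1021 ((56.4553108215332, 19.846572875976562), 23.8387393951416) 0.88
side roller local~ [127.9  28.7] px [373.20786 197.25098] 255 ((13.454429626464844, 20.880096435546875), 17.10272979736328) 0.57
knob 0.79 y range -104.8927809465252 -21.036555460577414 dark y -104.75662620514147
[(-165, 131), (-161, 124), (-157, 123), (-153, 122), (-149, 122), (-145, 126), (-141, 129), (-137, 130), (-133, 131), (-129, 130), (-125, 130), (-121, 130), (-117, 133), (-113, 128), (-109, 123), (-105, 90), (-101, 66), (-97, 81), (-93, 219), (-89, 212)]
[(-60, 241), (-56, 240), (-52, 242), (-48, 243), (-44, 243), (-40, 242), (-36, 243), (-32, 243), (-28, 244), (-24, 244), (-20, 220), (-16, 242), (-12, 231), (-8, 230), (-4, 227), (0, 226), (4, 223), (8, 213)]
usb_stick [[0.45, -0.023, 0.012]]
calculator [[0.366, -0.089, 0.011]]
binder_clip [[0.498, 0.213, 0.015]]
stapler [[0.619, 0.184, 0.048]]
```

```bash
python3 -c "
from rig import bot
print(bot.hand_in())"
```

```text
the job is handed in; nothing more can be done
None
```

The roller is parked in the dip against the stop, the bolt is fully in behind it (knob face and rod end where they should be), and the job was handed in at about 24 s. The desk things show no sign of having moved, though the arm partly hid the calculator in the last check, and the verdict was not reported back.

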